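# Clamp a drawer-front blank in the router fixture

### The arm

A 7-joint arm with a two-finger parallel gripper is mounted at the origin on the work surface. World frame = base frame: x ahead of the robot, y to its left, z up, the work surface at z = 0. Lengths are in m, angles in rad, forces in N, time in s.
With the tool pointing down it reaches from about 0.425 to 0.875 m from the base axis. Payload 4.7 kg.
Tool frame: the origin (TCP) lies between the finger pads; the fingertips stand 14 mm ahead of it and the grasp point (between the pads) lies 5 mm behind it; z points along the fingers, y is the line along which they close (so a half turn about z gives the same grasp; the last joint's range is limited). The gripper opens to 87 mm and grips with 3 to 60 N. Pads are 19 mm wide; open, the fingers measure 117 mm over their backs; the gripper's body (75 mm by 190 mm) begins 51 mm behind the grasp point.
Start: joints at [-1.282, 0.321, -0.07, 1.45, 0.023, 1.371, -0.057], TCP at [0.176, 0.626, 0.237] pointing down, gripper open.
Joint ranges: [-2.86, 2.86], [-0.3, 2.09], [-1.38, 1.24], [0.06, 2.45], [-1.56, 4.7], [0.09, 2.05], [-2.69, 2.69]. Speed limits (rad/s): [2.57, 2.57, 3.14, 3.14, 3.14, 3.14, 3.14].

### API

Orientations are given as a rotation vector (axis times angle).
In Python, from bench import ctrl gives the robot as it stands.
- The arm moves only by the tool step_arm, never from a script. Its argument "commands" is a list of rows, each an object with "travel": the shift along the tool's x, y, z in m, a list of three; "turn": the turn, a rotation vector about the tool's x, y, z in degrees, a list of three. A call has 1 to 5 rows; each row is the pose to reach, as a shift and turn from the pose commanded when the call began, along the tool's axes at that moment; what a row does not reach only later rows make up. A row lasts 1/10 s, in which the tool goes at most 50 mm and 8.59 degrees, less where a joint would pass 70% of its speed; a pose out of reach is approached as far as the arm can. A call with a gripper value outside its range is refused whole. "gripper" is the opening, from 0 (shut) to 1 (fully open), set as the call begins (left out, the last holds). The fingers move at their own pace and stop on an object; "force" is the grip in N (left out, the last holds). Time passes only in rows, so rows that repeat a pose let the fingers close. It gives the time, the measured TCP pose, the force, the opening and the grip force at its end, in the units of the state.
- ctrl.get_state(): the state, without advancing time (a new reading comes with each control period).
- ctrl.get_image(name): name is "scene" or "top" or "wrist"; returns the picture (400x640x3 uint8, red, green, blue); there is no depth.
- ctrl.camera_model(name): a dict with "fx", "fy", "cx", "cy" (pixels), "R" (3x3) and "t" (3): a world point X has camera coordinates R X + t; the wrist camera has in their place "T_tool_cam" (4x4, takes a point from camera to tool coordinates, whose origin is the TCP and whose axes are the flange's). Camera axes: x right, y down, z forward; pixel columns grow to the right and rows downward; lengths in m; the calibration is good to about 2 mm. A picture is of the moment at which its call begins: read the wrist's pose just before it. camera_model takes no time and is no camera call.
- ctrl.close_job(): hands the job in; it is judged then, once.
The state is a dict: "time": time; "joint_positions": joint angles; "qd": joint speeds; "joint_torque": joint torques, N m; "position": TCP position; "tool_rot": TCP orientation; "ft_force": force on the tool from outside, world axes, zero at the start; "torque": the same for the moment, N m; "grip_width": opening from 0.0 (shut) to 1.0 (fully open); "grip_force": force on a finger pad.
Only numpy, scipy, OpenCV 4.12 (cv2) and the standard library are available. Lean on these libraries where they do the work, as an engineer would, in place of code of your own. Each camera call takes 0.05 s, during which the arm holds its last target. There are 200 camera calls.

### The job

Get the wooden blank clamped in the fixture board for the router: with a fingertip, slide it along the fence until its end is home against the end stop, then push both cam levers round, anticlockwise from above, until both cams grip the blank tight against the fence. Slide and push only: never lift the blank. Leave the things lying about where they are, and take the hand away at the end.

Things in the scene. Friction and masses are not known exactly. Their poses are not given: they have to be found in the camera images.
- fixture: Fixture board screwed to the bench; grey-faced base, x -140..150, y -250..220 mm in its own frame, top face at z = 18 mm. Origin: on the bench top. Axes: z up, x away from the robot, y left, within 0.2 rad of the world's. Along its far side stands the fence, at its left the end stop; two cam levers along its near side.
- fence (a point): Middle of the fence's working face, at the base's top face (z = 18 mm): x = 80, y = -20 mm in the fixture's frame, looking to its -x. The fence is an aluminium bar along y, 360 long, 30 wide, 22 mm high.
- end_stop (a point): Middle of the end stop's working face at the base's top face: x = 40.5, y = 130 mm in the fixture's frame, looking to its -y. Aluminium block, 65 (x) x 32 (y) x 22 mm high.
- blank: Loose pale wood drawer-front blank, 90 (x) x 260 (y) x 20 mm high, about 0.33 kg, flat on the base (underside z = 18 mm). Origin: centre of its underside. Fully home (end on the end stop, long edge on the fence) it is at x = 35, y = 0 mm in the fixture's frame. It starts 20 to 75 mm short of the stop (towards -y) and 1 to 5 mm off the fence.
- lever_left (a joint): Angle (rad) of the left lever (nearer the end stop), anticlockwise from above, 0 to 1.85 (a stop). At 0, slack, it points to the robot (fixture's -x) and 10 degrees to +y; at 1.75 it points along -y, parallel to the blank. The cam meets a home blank at about 1.5, is well tight from about 1.7. Stays where left; starts 0 to 0.45. Force at the knob: 1 to 2 N slack, 3 to 8 N tight.
- lever_right (a joint): Angle (rad) of the right lever (farther from the end stop); the same as the left one in every way.
- cam_left: Left eccentric cam: black disc 52 mm across, 23 mm thick on the base (z 19 to 42 mm), turning with its lever. Origin: on the pivot pin's axis at the base's top face (z = 18 mm), at x = -45.5, y = +85 mm in the fixture's frame. The disc's centre is 10 mm off the pin. Hex bolt head on the pin up to z = 50 mm.
- cam_right: Right eccentric cam, the same, its pin at x = -45.5, y = -65 mm in the fixture's frame.
- knob_left (a point): Centre of the 26 mm black ball at the end of the left lever, 100 mm from the pin, at z = 67 mm. The lever is a steel rod 11 mm thick that rises from z = 47 mm at the pin to 66 mm at the ball (z = 61 mm at 75 mm from the pin).
- knob_right (a point): Centre of the same ball on the right lever.
- offcut: Bystander: wooden offcut 55 x 32 x 20 mm on the left end of the base. Origin: centre of its underside.
- pencil: Bystander: flat carpenter's pencil, 10 x 175 x 8 mm along y, on the base behind the fence. Origin: underside.
- tape: Bystander: tape measure 60 x 36 x 58 mm high, on the right front corner of the base. Origin: centre of its underside.
- screw_jar: Bystander: glass jar 68 mm across, 85 mm high, standing on the bench. Origin: centre of its underside.
- glue: Bystander: bottle 60 mm across, 170 mm high, standing on the bench. Origin: centre of its underside.
- try_square: Bystander: try square lying on the bench; stock 28 x 115 x 16 mm, steel blade 160 mm long. Origin: underside of the stock's centre.
- brush: Bystander: bench brush lying on the bench. Origin: on its underside.

How it is judged:
By the outcome, as a careful person would: the job done as asked, in the order asked, and still so for the second after the job is handed in, with the robot touching nothing.
It also fails if it takes over 67 s, if anything falls off the work surface, if the arm or the gripper's body presses on something with over 40 N, if the wrist force passes 120 N, or if a joint passes its speed limit or range.

## Working session

There is one attempt and no reset: what is moved stays moved. The work goes in short steps, Python scripts to look and compute and a tool call to move; the robot and the scene stay as the last step left them, time stands still between calls to the robot, and variables do not carry over. Pictures are saved under pics/ and viewed, at most 10 in all, crops included, and the job is handed in when it is done.

Besides the shell and the picture viewer there is one more tool, called after "Call:" as a command line: name --argument value ..., lists and objects as JSON in quotes. step_arm: Moves the arm, as the interface text tells. Its arguments: {"type":"object","properties":{"commands":{"type":"array"},"gripper":{"type":"number"},"force":{"type":"number"}},"required":["commands"]}

```bash
ls; mkdir -p pics
python3 - <<'E'
from bench import ctrl
import cv2,numpy as np
np.set_printoptions(precision=4,suppress=True)
s=ctrl.get_state();print(s['time'],s['position'],s['tool_rot'],s['grip_width'])
for n in("top","scene"):
    im=ctrl.get_image(n);cv2.imwrite(f"pics/{n}0.png",im[:,:,::-1])
for n in("top","scene","wrist"):
    for k,v in ctrl.camera_model(n).items(): print(n,k,np.array(v).round(4).tolist())
E
```

```text
pics
0.0 [0.1763 0.6251 0.2355] [-0.4302 -3.1119  0.0029] 0.997457167308422
top fx 455.104
top fy 455.104
top cx 323.58
top cy 205.6686
top R [[0.025, -0.9997, -0.0069], [-0.999, -0.0247, -0.0383], [0.0382, 0.0078, -0.9992]]
top t [0.0143, 0.5502, 1.1546]
scene fx 429.9176
scene fy 429.9176
scene cx 321.1708
scene cy 205.6339
scene R [[0.4562, 0.8898, 0.0116], [0.6574, -0.3282, -0.6783], [-0.5997, 0.3171, -0.7347]]
scene t [-0.286, -0.2886, 1.4084]
wrist fx 309.9755
wrist fy 309.9755
wrist cx 319.4386
wrist cy 199.5004
wrist T_tool_cam [[0.0008, -0.9606, -0.278, 0.0759], [1.0, 0.001, -0.0005, -0.0001], [0.0008, -0.278, 0.9606, -0.1482], [0.0, 0.0, 0.0, 1.0]]
```

View pics/top0.png

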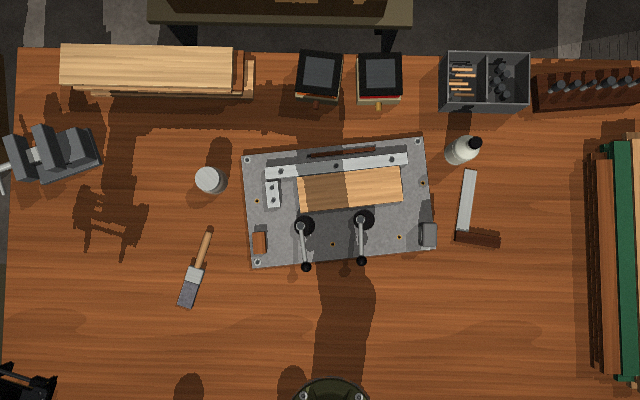

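View pics/scene0.png

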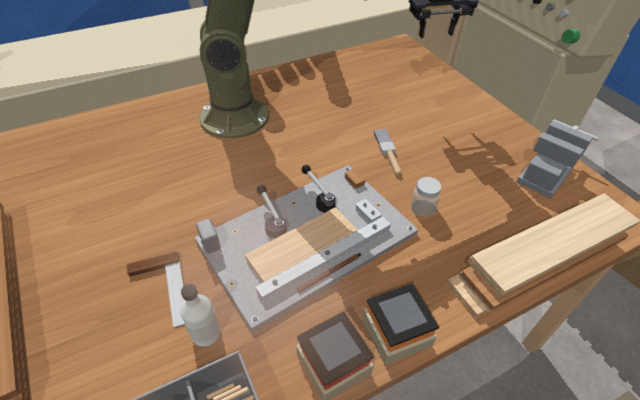

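The top view shows the board corners at about (243,155), (421,133), (437,248) and (252,269). The stop is at (272,193), the blank spans columns 297 to 403, the pins are near (304,225) and (363,219), and the knobs are at (306,267) and (361,261). Next I'll zoom in and measure.

```bash
cat > h.py <<'E'
import cv2,numpy as np
from bench import ctrl
from scipy.spatial.transform import Rotation as Ro
np.set_printoptions(precision=4,suppress=True)
def ray(name,uv,z,st=None):
    """pixels -> world points on plane z"""
    m=ctrl.camera_model(name);uv=np.atleast_2d(np.float64(uv))
    d=np.c_[(uv[:,0]-m['cx'])/m['fx'],(uv[:,1]-m['cy'])/m['fy'],np.ones(len(uv))]
    if name=='wrist':
        T=np.array(m['T_tool_cam']);Rt=Ro.from_rotvec(st['tool_rot']).as_matrix()
        o=Rt@T[:3,3]+st['position'];d=d@(Rt@T[:3,:3]).T
    else:
        R=np.array(m['R']);o=-R.T@np.array(m['t']);d=d@R
    return o+d*((z-o[2])/d[:,2])[:,None]
def proj(name,X):
    m=ctrl.camera_model(name);c=np.atleast_2d(X)@np.array(m['R']).T+np.array(m['t'])
    return c[:,:2]/c[:,2:]*m['fx']+[m['cx'],m['cy']]
def fit(P,F):
    """2D rigid: world = R(th) F + t"""
    a=F-F.mean(0);b=P-P.mean(0)
    th=np.arctan2((a[:,0]*b[:,1]-a[:,1]*b[:,0]).sum(),(a*b).sum());c,s=np.cos(th),np.sin(th)
    t=P.mean(0)-np.array([[c,-s],[s,c]])@F.mean(0);return th,t
def RT(th):c,s=np.cos(th),np.sin(th);return np.array([[c,-s],[s,c]])
E
python3 - <<'E'
from h import *
im=cv2.imread('pics/top0.png')
hsv=cv2.cvtColor(im,cv2.COLOR_BGR2HSV);
m=((hsv[:,:,1]<60)&(hsv[:,:,2]>60)).astype(np.uint8);w=np.zeros_like(m);w[125:280,237:443]=1;m*=w
m=cv2.morphologyEx(m,cv2.MORPH_OPEN,np.ones((3,3)))
c=max(cv2.findContours(m,0,1)[0],key=cv2.contourArea)[:,0]
P=ray('top',c,.018)[:,:2]
r=cv2.minAreaRect((P*1000).astype(np.float32));print(r);print(cv2.boxPoints(r))
cv2.imwrite('pics/top_zoom.png',cv2.resize(im[125:280,237:443],None,fx=3.8,fy=3.8,interpolation=cv2.INTER_CUBIC))
E
```

```text
((561.2086181640625, -11.244140625), (288.2806701660156, 476.3760681152344), 7.5294623374938965)
[[ 387.0999  206.0026]
 [ 449.5223 -266.266 ]
 [ 735.3173 -228.4908]
 [ 672.8949  243.7777]]
```

View pics/top_zoom.png

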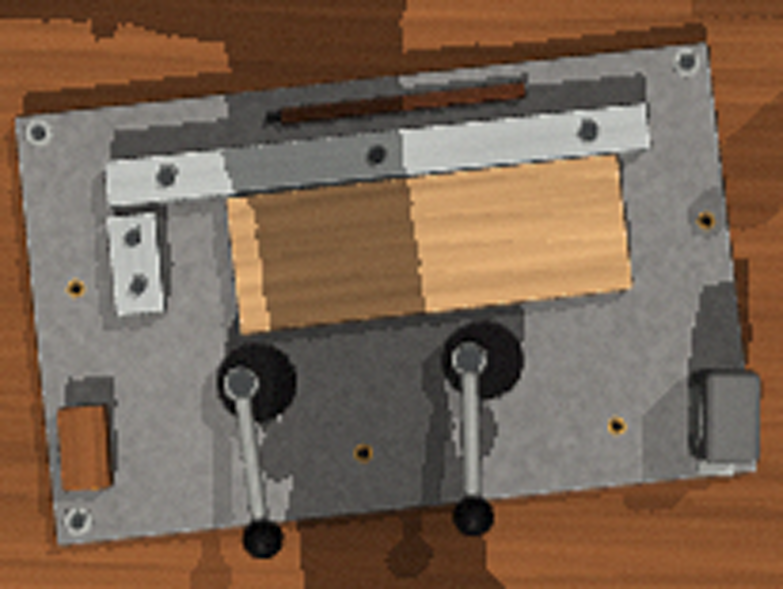

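The zoom gives the board corners LF (16,117), RF (707,44) and LN (57,544). The blank corners are (227,197), (618,155), (631,288) and (241,333), the pins (240,381) and (469,358), and the knobs (263,538) and (472,516).

Run:
```python
from h import *
px=lambda a:np.array(a)/3.8+[237,125]
P=ray('top',px([(16,117),(707,44),(57,544)]),.018)[:,:2]
P=np.r_[P,ray('top',px([(240,381),(469,358)]),.050)[:,:2]]
F=np.array([[150,220],[150,-250],[-140,220],[-45.5,85],[-45.5,-65]])/1e3
th,t=fit(P,F);R=RT(th);print('th',th,'t',t);print('resid',(P-F@R.T-t)*1e3)
tofix=lambda W:(W[:,:2]-t)@R
b=tofix(ray('top',px([(227,197),(618,155),(631,288),(241,333)]),.038))*1e3
print('blank',b,b.mean(0))
k=tofix(ray('top',px([(263,538),(472,516)]),.067))*1e3;print('knobs',k)
for kk,p in zip(k,F[3:]*1e3):
    d=kk-p;print('r',np.hypot(*d),'ang',(np.arctan2(d[1],d[0])-np.radians(170))%(2*np.pi))
print('tape',tofix(ray('top',px([(706,370),(760,370),(754,462),(692,455)]),.058))*1e3)
np.savez('fx.npz',th=th,t=t)
s=ctrl.get_state();print(Ro.from_rotvec(s['tool_rot']).as_matrix())
```

```text
th 0.12865615618074286 t [0.5529 0.0056]
resid [[-1.5915 -1.3318]
 [-1.4303  1.2637]
 [ 0.705  -0.6274]
 [ 1.4532  0.1828]
 [ 0.8635  0.5128]]
blank [[  77.5356   81.9199]
 [  78.3084 -177.4224]
 [  -9.848  -176.2699]
 [ -12.7052   81.8403]] [ 33.3227 -47.483 ]
knobs [[-145.1416   79.5572]
 [-144.9535  -54.5046]]
r 99.79011722832564 ang 0.22910262087644462
r 100.00576901139152 ang 0.0693914830776663
tape [[ -68.0759 -215.024 ]
 [ -71.6711 -249.5811]
 [-130.0181 -239.072 ]
 [-121.4496 -199.9718]]
[[-0.9625  0.2713 -0.0004]
 [ 0.2713  0.9625 -0.0017]
 [-0.0001 -0.0017 -1.    ]]
```

```bash
cat >> h.py <<'E'
f=np.load('fx.npz') if __import__('os').path.exists('fx.npz') else None
PIN={'L':np.array([-.0455,.085]),'R':np.array([-.0455,-.065])}
def slide(x,y,z): return np.r_[RT(f['th'])@[x,y]+f['t'],z],f['th']+np.pi/2
def lever(s,ang,r=.065,off=.0205,z=.060):
    psi=np.radians(170)+ang;u=np.array([np.cos(psi),np.sin(psi)]);tn=np.array([-u[1],u[0]])
    return np.r_[RT(f['th'])@(PIN[s]+r*u-off*tn)+f['t'],z],f['th']+psi-np.pi
def rows(targets):
    """world (pos,phi) -> travel/turn from the present pose"""
    s=ctrl.get_state();R0=Ro.from_rotvec(s['tool_rot']).as_matrix()
    for p,ph in targets:
        c,sn=np.cos(ph),np.sin(ph);Rt=np.array([[c,sn,0],[sn,-c,0],[0,0,-1.]])
        print((R0.T@(p-s['position'])).round(4),np.degrees(Ro.from_matrix(R0.T@Rt).as_rotvec()).round(1),p.round(3))
    print(s['time'],s['position'],s['ft_force'])
E
python3 - <<'E'
from h import *
rows([slide(.030,-.200,.16)])
print(ray('top',[(474,142)],.17),ray('top',[(455,160)],.0))
E
```

```text
[-0.6366 -0.6661  0.0768] [-0.1  0.1 66.9] [ 0.608 -0.189  0.16 ]
0.1 [0.1763 0.6251 0.2356] [ 0.9099 -0.3591  0.036 ]
[[ 0.693  -0.3031  0.17  ]] [[ 0.6767 -0.3091  0.    ]]
```

Call:
step_arm --commands '[{"travel": [-0.032,-0.033,0],"turn": [0,0,0]},{"travel": [-0.064,-0.067,0],"turn": [0,0,0]},{"travel": [-0.096,-0.1,0],"turn": [0,0,0]},{"travel": [-0.128,-0.134,0],"turn": [0,0,0]},{"travel": [-0.16,-0.167,0],"turn": [0,0,0]}]' --gripper 0 --force 20

```text
time: 0.6
position: [0.2856, 0.4194, 0.2361]
tool_rot: [-0.43, -3.112, 0.001]
ft_force: [1.1, 0.2, 0.6]
grip_width: 0.63
grip_force: 0.0
```

Call:
step_arm --commands '[{"travel": [-0.032,-0.033,0],"turn": [0,0,0]},{"travel": [-0.064,-0.067,0],"turn": [0,0,0]},{"travel": [-0.096,-0.1,0],"turn": [0,0,0]},{"travel": [-0.128,-0.134,0],"turn": [0,0,0]},{"travel": [-0.16,-0.167,0],"turn": [0,0,0]}]'

```text
time: 1.1
position: [0.3941, 0.2153, 0.2364]
tool_rot: [-0.43, -3.112, -0.0]
ft_force: [0.9, 0.1, -0.1]
grip_width: 0.171
grip_force: 0.0
```

Call:
step_arm --commands '[{"travel": [-0.032,-0.033,0],"turn": [0,0,0]},{"travel": [-0.064,-0.067,0],"turn": [0,0,0]},{"travel": [-0.096,-0.1,0],"turn": [0,0,0]},{"travel": [-0.128,-0.134,0],"turn": [0,0,0]},{"travel": [-0.16,-0.167,0],"turn": [0,0,0]}]'

```text
time: 1.6
position: [0.5028, 0.0113, 0.2365]
tool_rot: [0.43, 3.112, 0.001]
ft_force: [1.3, 0.6, -1.0]
grip_width: 0.007
grip_force: 0.0
```

Call:
step_arm --commands '[{"travel": [-0.032,-0.033,0.01],"turn": [0,0,8]},{"travel": [-0.064,-0.067,0.02],"turn": [0,0,16]},{"travel": [-0.096,-0.1,0.03],"turn": [0,0,24]},{"travel": [-0.128,-0.134,0.04],"turn": [0,0,32]},{"travel": [-0.156,-0.165,0.05],"turn": [0,0,40]}]'

```text
time: 2.1
position: [0.6084, -0.1898, 0.1857]
tool_rot: [-1.477, -2.773, 0.001]
ft_force: [0.9, 0.1, 0.8]
grip_width: 0.004
grip_force: 0.0
```

```bash
python3 -c "
from h import *
rows([slide(.030,-.200,.16),slide(.030,-.200,.040)])"
```

```text
[0.0009 0.0004 0.0257] [-0.   0.  26.6] [ 0.608 -0.189  0.16 ]
[0.0009 0.0005 0.1457] [-0.   0.  26.6] [ 0.608 -0.189  0.04 ]
2.1 [ 0.6084 -0.1898  0.1857] [0.885  0.0696 0.7555]
```

Call:
step_arm --commands '[{"travel": [0.001,0,0.01],"turn": [0,0,8]},{"travel": [0.001,0,0.02],"turn": [0,0,16]},{"travel": [0.001,0,0.026],"turn": [0,0,24]},{"travel": [0.001,0,0.026],"turn": [0,0,26.6]}]'

```text
time: 2.5
position: [0.6063, -0.1868, 0.1587]
tool_rot: [-2.071, -2.359, 0.003]
ft_force: [0.6, 0.7, 0.0]
grip_width: 0.004
grip_force: 0.0
```

Run:
```python
from h import *
s=ctrl.get_state();im=ctrl.get_image('wrist');cv2.imwrite('pics/w1.png',im[:,:,::-1])
np.save('w1.npy',np.r_[s['position'],s['tool_rot']]);rows([slide(.030,-.200,.040)])
```

```text
[-0.0023  0.0016  0.1192] [-0.1 -0.   0.1] [ 0.608 -0.189  0.04 ]
2.55 [ 0.6067 -0.1868  0.1592] [-0.3633  0.6012 -0.2518]
```

View pics/w1.png

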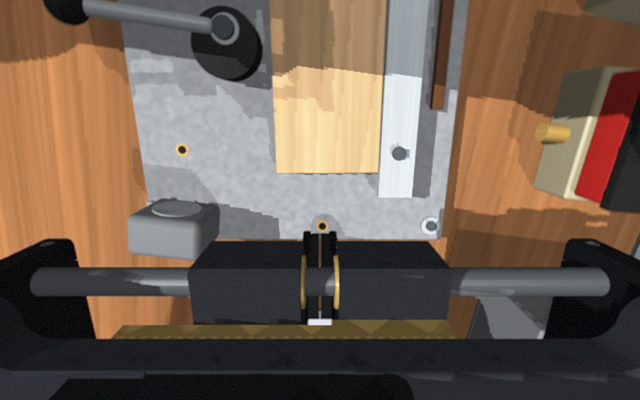

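The blank's end is at row 173, columns 277 to 378, a small gap from the fence at (379,196). The right pin is at (222,26).

Run:
```python
from h import *
a=np.load('w1.npy');st=dict(position=a[:3],tool_rot=a[3:]);R=RT(f['th'])
g=lambda uv,z:((ray('wrist',uv,z,st)[:,:2]-f['t'])@R*1e3)
print(g([(277,173),(378,173)],.038));print('pin -45.5 -65',g((222,26),.05));print('fence 80 -200',g((379,197),.040))
```

```text
[[  -9.2573 -175.3261]
 [  79.7115 -175.1512]]
pin -45.5 -65 [[-44.4148 -62.095 ]]
fence 80 -200 [[  81.3986 -196.534 ]]
```

Call:
step_arm --commands '[{"travel": [-0.003,0.001,0.04],"turn": [0,0,0]},{"travel": [-0.003,0.001,0.075],"turn": [0,0,0]},{"travel": [-0.003,0.001,0.1],"turn": [0,0,0]},{"travel": [-0.003,0.001,0.119],"turn": [0,0,0]},{"travel": [-0.003,0.001,0.119],"turn": [0,0,0]}]'

```text
time: 3.05
position: [0.6064, -0.1889, 0.0384]
tool_rot: [-2.064, -2.362, 0.004]
ft_force: [-0.1, 0.2, 0.6]
grip_width: 0.002
grip_force: 0.0
```

Call:
step_arm --commands '[{"travel": [0.004,0,0],"turn": [0,0,0]},{"travel": [0.008,0,0],"turn": [0,0,0]},{"travel": [0.013,0,0],"turn": [0,0,0]},{"travel": [0.018,0,0],"turn": [0,0,0]},{"travel": [0.024,0,0],"turn": [0,0,0]}]'

```text
time: 3.55
position: [0.606, -0.1664, 0.0425]
tool_rot: [2.067, 2.363, 0.001]
ft_force: [0.0, -1.5, 0.6]
grip_width: -0.001
grip_force: 0.8
```

```bash
python3 -c "
from h import *
rows([slide(.030,-.1395,.040)])"
```

```text
[ 0.038  -0.0004  0.0024] [0.1 0.1 0.3] [ 0.601 -0.129  0.04 ]
3.55 [ 0.606  -0.1664  0.0425] [ 0.0419 -1.4713  0.5665]
```

Call:
step_arm --commands '[{"travel": [0.007,0,0],"turn": [0,0,0]},{"travel": [0.014,0,0.001],"turn": [0,0,0]},{"travel": [0.021,0,0.001],"turn": [0,0,0]},{"travel": [0.026,0,0.002],"turn": [0,0,0]},{"travel": [0.031,0,0.002],"turn": [0,0,0]}]'

```text
time: 4.05
position: [0.6011, -0.1349, 0.0393]
tool_rot: [-2.068, -2.365, 0.0]
ft_force: [0.2, -1.5, 0.3]
grip_width: 0.004
grip_force: 0.6
```

Call:
step_arm --commands '[{"travel": [0.002,0,0],"turn": [0,0,0]},{"travel": [0.004,0,0],"turn": [0,0,0]},{"travel": [0.006,0,0],"turn": [0,0,0]},{"travel": [0.007,0,0],"turn": [0,0,0]},{"travel": [0.007,0,0],"turn": [0,0,0]}]'

```text
time: 4.55
position: [0.6003, -0.1282, 0.0394]
tool_rot: [-2.068, -2.364, -0.0]
ft_force: [-0.6, 0.3, 0.4]
grip_width: 0.001
grip_force: 0.1
```

```bash
python3 -c "
from h import *
rows([slide(.030,-.1395,.040)])"
```

```text
[-0.0007  0.0002 -0.0006] [-0.  -0.   0.3] [ 0.601 -0.129  0.04 ]
4.55 [ 0.6003 -0.1282  0.0394] [-0.5561  0.2791  0.4368]
```

Call:
step_arm --commands '[{"travel": [0.001,0,0],"turn": [0,0,0]},{"travel": [0.002,0,0],"turn": [0,0,0]},{"travel": [0.002,0,0],"turn": [0,0,0]}]'

```text
time: 4.85
position: [0.6001, -0.1273, 0.0396]
tool_rot: [2.068, 2.364, -0.001]
ft_force: [0.2, -3.6, -0.7]
grip_width: 0.009
grip_force: 1.3
```

Call:
step_arm --commands '[{"travel": [0.001,0,0],"turn": [0,0,0]},{"travel": [0.002,0,0],"turn": [0,0,0]},{"travel": [0.002,0,0],"turn": [0,0,0]}]'

```text
time: 5.15
position: [0.5999, -0.1272, 0.0398]
tool_rot: [2.068, 2.361, -0.003]
ft_force: [0.4, -7.5, -2.2]
grip_width: 0.006
grip_force: 3.1
```

Call:
step_arm --commands '[{"travel": [0.002,0,0],"turn": [0,0,0]},{"travel": [0.002,0,0],"turn": [0,0,0]}]'

```text
time: 5.35
position: [0.5999, -0.1271, 0.0402]
tool_rot: [2.067, 2.358, -0.005]
ft_force: [1.1, -9.7, -1.8]
grip_width: 0.007
grip_force: 4.6
```

Call:
step_arm --commands '[{"travel": [-0.01,0,0],"turn": [0,0,0]},{"travel": [-0.02,0,0],"turn": [0,0,0]},{"travel": [-0.02,0,-0.04],"turn": [0,0,0]},{"travel": [-0.02,0,-0.08],"turn": [0,0,0]},{"travel": [-0.02,0,-0.08],"turn": [0,0,0]}]'

```text
time: 5.85
position: [0.6059, -0.1436, 0.1252]
tool_rot: [2.064, 2.359, 0.01]
ft_force: [0.3, -0.4, 0.7]
grip_width: 0.007
grip_force: 0.0
```

Run:
```python
from h import *
im=ctrl.get_image('top')[:,:,::-1]
cv2.imwrite('pics/top2.png',cv2.resize(im[125:280,237:443],None,fx=3.8,fy=3.8,interpolation=cv2.INTER_CUBIC))
rows([lever('L',0.23,off=.035,z=.13),lever('L',0.23,off=.035)])
```

```text
[ 0.2708 -0.143  -0.0082] [ 0.3 -0.3 87.1] [0.427 0.107 0.13 ]
[ 0.2708 -0.1434  0.0618] [ 0.3 -0.3 87.1] [0.427 0.107 0.06 ]
5.9 [ 0.6044 -0.1427  0.1226] [-0.0277 -0.3211 -0.0428]
```

View pics/top2.png

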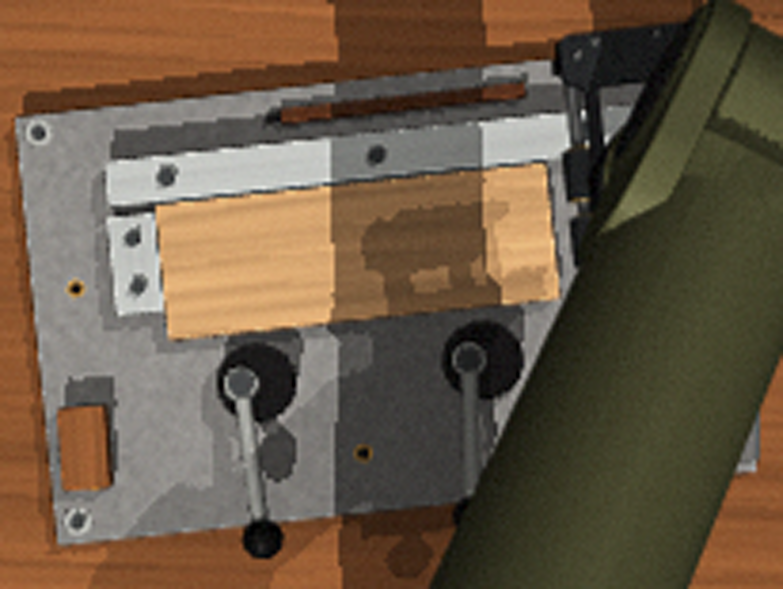

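The blank's end now sits on the end stop at (160,270). Next is the left lever.

Call:
step_arm --commands '[{"travel": [0.03,-0.015,-0.01],"turn": [0,0,8]},{"travel": [0.06,-0.03,-0.01],"turn": [0,0,16]},{"travel": [0.09,-0.045,-0.01],"turn": [0,0,24]},{"travel": [0.12,-0.06,-0.01],"turn": [0,0,32]},{"travel": [0.15,-0.075,-0.01],"turn": [0,0,40]}]'

```text
time: 6.4
position: [0.5078, -0.0043, 0.1284]
tool_rot: [-2.746, -1.524, 0.003]
ft_force: [-0.5, 0.6, 0.4]
grip_width: 0.003
grip_force: 0.0
```

```bash
python3 -c "
from h import *
rows([lever('L',0.23,off=.035,z=.13)])"
```

```text
[ 0.0511 -0.1276 -0.0013] [-0.1  0.1 47.5] [0.427 0.107 0.13 ]
6.4 [ 0.5078 -0.0043  0.1284] [-0.4854  0.6079  0.3878]
```

Call:
step_arm --commands '[{"travel": [0.01,-0.025,0],"turn": [0,0,8]},{"travel": [0.02,-0.05,0],"turn": [0,0,16]},{"travel": [0.03,-0.075,0],"turn": [0,0,24]},{"travel": [0.04,-0.1,0],"turn": [0,0,32]},{"travel": [0.051,-0.128,0],"turn": [0,0,40]}]'

```text
time: 6.9
position: [0.4298, 0.1007, 0.1289]
tool_rot: [-3.084, -0.597, 0.003]
ft_force: [0.3, 0.4, 0.2]
grip_width: 0.007
grip_force: 0.0
```

Call:
step_arm --commands '[{"travel": [0,0,0],"turn": [0,0,7.5]},{"travel": [0,0,0],"turn": [0,0,7.5]}]'

```text
time: 7.1
position: [0.4301, 0.1006, 0.1289]
tool_rot: [-3.115, -0.404, 0.003]
ft_force: [-0.2, 0.1, 0.8]
grip_width: 0.004
grip_force: 0.0
```

```bash
python3 -c "
from h import *
rows([lever('L',0.23,off=.035,z=.13),lever('L',.23,off=.035)])
print(ctrl.get_state()['joint_positions'])"
```

```text
[-0.0019 -0.0067 -0.0011] [-0.1  0.1  4.2] [0.427 0.107 0.13 ]
[-0.0018 -0.0066  0.0689] [-0.1  0.1  4.2] [0.427 0.107 0.06 ]
7.1 [0.4301 0.1006 0.1289] [-0.226   0.1255  0.7602]
[-1.2387 -0.1057  0.9213  2.1019  0.0928  1.1075 -1.6744]
```

Call:
step_arm --commands '[{"travel": [-0.001,-0.007,0],"turn": [0,0,4]},{"travel": [-0.001,-0.007,0],"turn": [0,0,4]},{"travel": [-0.001,-0.007,0.02],"turn": [0,0,4]},{"travel": [-0.001,-0.007,0.04],"turn": [0,0,4]}]'

```text
time: 7.5
position: [0.4292, 0.1059, 0.0893]
tool_rot: [-3.126, -0.297, -0.001]
ft_force: [0.3, -1.0, -0.7]
grip_width: 0.007
grip_force: 0.0
```

```bash
python3 -c "
from h import *
rows([lever('L',.23,off=.033)])
print(ctrl.get_state()['joint_positions'])
cv2.imwrite('pics/w3.png',ctrl.get_image('wrist')[:,:,::-1])"
```

```text
[-0.0026  0.0009  0.0293] [-0.1 -0.   0.3] [0.427 0.105 0.06 ]
7.5 [0.4292 0.1059 0.0893] [ 0.3    -0.9678 -0.689 ]
[-1.2393 -0.0211  0.9452  2.1444  0.0191  1.009  -1.6856]
```

View pics/w3.png

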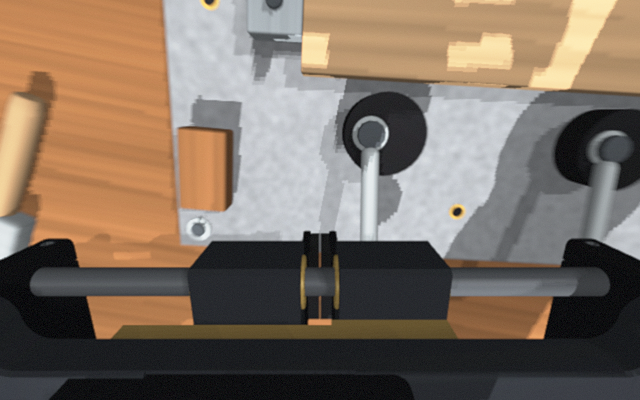

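The rod (columns 362 to 378) lies right of the fingers (305 to 338), so they are on its +y side and clear of it. I'll descend and sweep.

Call:
step_arm --commands '[{"travel": [0,0,0.015],"turn": [0,0,0]},{"travel": [0,0,0.029],"turn": [0,0,0]},{"travel": [0,0,0.029],"turn": [0,0,0]}]'

```text
time: 7.85
position: [0.4274, 0.105, 0.0593]
tool_rot: [3.125, 0.294, -0.006]
ft_force: [-0.7, -1.5, -0.1]
grip_width: 0.004
grip_force: 0.0
```

```bash
python3 -c "
from h import *
rows([lever('L',a,off=o) for a,o in((.23,.026),(.23,.0205),(.33,.0205),(.43,.0205),(.53,.0205))])"
```

```text
[-0.0006  0.0073 -0.0006] [0.1 0.2 0.2] [0.428 0.098 0.06 ]
[-0.0006  0.0128 -0.0006] [0.1 0.2 0.2] [0.429 0.092 0.06 ]
[-0.0023  0.0193 -0.0006] [ 0.1  0.2 -5.5] [0.429 0.086 0.06 ]
[-0.0034  0.0261 -0.0006] [  0.1   0.2 -11.3] [0.429 0.079 0.06 ]
[-0.0038  0.0329 -0.0006] [  0.1   0.3 -17. ] [0.43  0.072 0.06 ]
7.85 [0.4274 0.105  0.0593] [-0.6697 -1.4946 -0.138 ]
```

Call:
step_arm --commands '[{"travel": [0,0.007,0],"turn": [0,0,0]},{"travel": [0,0.013,0],"turn": [0,0,0]},{"travel": [-0.002,0.019,0],"turn": [0,0,-5.5]},{"travel": [-0.003,0.026,0],"turn": [0,0,-11]},{"travel": [-0.004,0.033,0],"turn": [0,0,-17]}]'

```text
time: 8.35
position: [0.4316, 0.0732, 0.0615]
tool_rot: [-3.047, -0.757, -0.003]
ft_force: [0.5, 1.6, -0.5]
grip_width: 0.008
grip_force: 0.8
```

```bash
python3 -c "
from h import *
rows([lever('L',a) for a in(.62,.72,.82,.92,1.02)])
print(ctrl.get_state()['joint_positions'])"
```

```text
[-0.0038  0.0061  0.0015] [-0.1 -0.1 -5. ] [0.431 0.066 0.06 ]
[-0.005   0.0128  0.0015] [ -0.1  -0.1 -10.7] [0.433 0.06  0.06 ]
[-0.0054  0.0196  0.0015] [ -0.1  -0.1 -16.4] [0.436 0.053 0.06 ]
[-0.0052  0.0264  0.0015] [ -0.1  -0.1 -22.2] [0.439 0.047 0.06 ]
[-0.0043  0.0332  0.0015] [ -0.1  -0.1 -27.9] [0.443 0.042 0.06 ]
8.35 [0.4316 0.0732 0.0615] [ 0.4763  1.6164 -0.4624]
[-1.1777  0.0333  0.9773  2.1796 -0.0369  0.9421 -1.2625]
```

Call:
step_arm --commands '[{"travel": [-0.003,0.006,0.001],"turn": [0,0,-5]},{"travel": [-0.005,0.013,0.001],"turn": [0,0,-11]},{"travel": [-0.005,0.02,0.001],"turn": [0,0,-16.5]},{"travel": [-0.005,0.026,0.001],"turn": [0,0,-22]},{"travel": [-0.004,0.033,0.001],"turn": [0,0,-28]}]'

```text
time: 8.85
position: [0.4429, 0.0421, 0.0603]
tool_rot: [-2.773, -1.472, -0.002]
ft_force: [-1.0, 1.2, -0.1]
grip_width: 0.008
grip_force: 0.7
```

```bash
python3 -c "
from h import *
rows([lever('L',a) for a in(1.12,1.22,1.32,1.42,1.5)])
print(ctrl.get_state()['joint_positions'])"
```

```text
[-0.0016  0.0071  0.0003] [-0.1 -0.1 -5.6] [0.448 0.037 0.06 ]
[-0.0027  0.0139  0.0003] [ -0.1  -0.1 -11.3] [0.453 0.032 0.06 ]
[-0.0031  0.0207  0.0003] [ -0.1  -0.1 -17.1] [0.458 0.028 0.06 ]
[-0.0028  0.0275  0.0003] [ -0.1  -0.1 -22.8] [0.464 0.024 0.06 ]
[-0.0021  0.0329  0.0003] [ -0.1  -0.1 -27.4] [0.469 0.022 0.06 ]
8.85 [0.4429 0.0421 0.0603] [-1.0302  1.2275 -0.0814]
[-1.1056  0.0665  0.9907  2.1643 -0.0719  0.9418 -0.6683]
```

Call:
step_arm --commands '[{"travel": [-0.002,0.007,0],"turn": [0,0,-5.5]},{"travel": [-0.003,0.014,0],"turn": [0,0,-11]},{"travel": [-0.003,0.021,0],"turn": [0,0,-17]},{"travel": [-0.003,0.027,0],"turn": [0,0,-23]},{"travel": [-0.002,0.033,0],"turn": [0,0,-27.5]}]'

```text
time: 9.35
position: [0.4684, 0.0216, 0.0601]
tool_rot: [-2.344, -2.088, -0.0]
ft_force: [-3.2, 1.3, 2.2]
grip_width: 0.002
grip_force: 1.7
```

```bash
python3 -c "
from h import *
rows([lever('L',a) for a in(1.57,1.64,1.71,1.75,1.78)])
print(ctrl.get_state()['joint_positions'])"
```

```text
[-0.0009  0.005   0.0001] [-0.1 -0.1 -3.9] [0.473 0.02  0.06 ]
[-0.0019  0.0097  0.0001] [-0.1 -0.1 -7.9] [0.478 0.019 0.06 ]
[-0.0025  0.0144  0.0001] [ -0.1  -0.1 -12. ] [0.482 0.017 0.06 ]
[-0.0027  0.0171  0.0001] [ -0.1  -0.1 -14.2] [0.485 0.017 0.06 ]
[-0.0028  0.0192  0.0001] [ -0.1  -0.1 -16. ] [0.487 0.017 0.06 ]
9.35 [0.4684 0.0216 0.0601] [-3.2161  1.3004  2.2114]
[-0.9912  0.151   0.9526  2.1091 -0.1534  0.9515 -0.0696]
```

Call:
step_arm --commands '[{"travel": [-0.001,0.005,0],"turn": [0,0,-4]},{"travel": [-0.002,0.01,0],"turn": [0,0,-8]},{"travel": [-0.002,0.015,0],"turn": [0,0,-12]},{"travel": [-0.003,0.018,0],"turn": [0,0,-14]},{"travel": [-0.003,0.02,0],"turn": [0,0,-16]}]'

```text
time: 9.85
position: [0.4844, 0.0162, 0.0591]
tool_rot: [-2.03, -2.387, 0.007]
ft_force: [-10.2, 1.5, 5.5]
grip_width: 0.004
grip_force: 5.1
```

Call:
step_arm --commands '[{"travel": [0,0.001,0],"turn": [0,0,0]},{"travel": [0,0.001,0],"turn": [0,0,0]}]'

```text
time: 10.05
position: [0.4853, 0.0162, 0.0591]
tool_rot: [-2.031, -2.386, 0.008]
ft_force: [-9.8, 0.6, 4.2]
grip_width: 0.007
grip_force: 4.6
```

```bash
python3 -c "
from h import *
rows([lever('L',a) for a in(1.75,1.8)])
cv2.imwrite('pics/w4.png',ctrl.get_image('wrist')[:,:,::-1])"
```

```text
[ 0.0007 -0.     -0.0009] [-0.5 -0.2  1.5] [0.485 0.017 0.06 ]
[-0.0003  0.0032 -0.0009] [-0.5 -0.2 -1.3] [0.489 0.016 0.06 ]
10.05 [0.4853 0.0162 0.0591] [-9.8048  0.6495  4.1974]
```

View pics/w4.png

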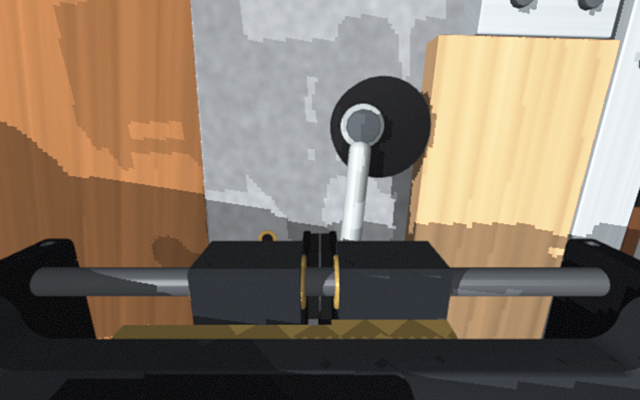

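The left cam at (380,126) now touches the blank's edge, and the rod runs from (362,126) to (353,238). I'll push slightly further.

Call:
step_arm --commands '[{"travel": [0,0.002,-0.001],"turn": [0,0,-1]},{"travel": [0,0.003,-0.001],"turn": [0,0,-1]},{"travel": [0,0.003,-0.001],"turn": [0,0,-1]}]'

```text
time: 10.4
position: [0.487, 0.0161, 0.0593]
tool_rot: [-2.01, -2.402, 0.011]
ft_force: [-9.3, -0.4, 1.1]
grip_width: 0.005
grip_force: 4.7
```

Run:
```python
from h import *
s=ctrl.get_state();im=cv2.cvtColor(ctrl.get_image('wrist'),cv2.COLOR_RGB2GRAY)
cv2.imwrite('pics/w5.png',im)
for y in (175,200,225): print(y,''.join(chr(65+v//12) for v in im[y,325:385]))
rows([lever('L',1.8)])
```

```text
175 OOOOOOOQRQQQQQPPOOOOOPRSTTUUVUUTSSRPONMKJHFDBBBBBBBBBBBBCCCC
200 PQQRRQRRRRQQQQPPPPPQRSTUUVVUTTSSQPOMLKKLPQRQQQQQQRRRRRRRRRQQ
225 IIIIIKKKLLLLLKKLORSTTUVVVUUTTTSRPNKJIIKKKKKKKKKKKKKKKKJKLLLL
[ 0.0001  0.0015 -0.0007] [-0.6 -0.1 -0.3] [0.489 0.016 0.06 ]
10.45 [0.4871 0.0161 0.0593] [-9.1195  0.1092  0.3903]
```

Run:
```python
from h import *
s=ctrl.get_state();R=RT(f['th'])
g=lambda uv,z:((ray('wrist',uv,z,s)[:,:2]-f['t'])@R*1e3)[0]
p=g((361,126),.05);print(p)
for uv,z in(((356,175),.054),((353,200),.056),((350,225),.0585)):
    q=g(uv,z);d=q-p;print(q,np.hypot(*d),np.arctan2(d[1],d[0])%(2*np.pi)-np.radians(170))
rows([lever('L',1.8,off=.045),lever('L',1.8,off=.045,z=.14)])
```

```text
[-46.7749  87.8926]
[-47.7062  63.9602] 23.95054810577264 1.7064340526868804
[-48.4107  51.3779] 36.55133851626886 1.7005594994292181
[-49.1816  38.7162] 49.235339639596 1.6964273868239559
[-0.0001 -0.023  -0.0004] [-0.6 -0.1 -0.3] [0.464 0.012 0.06 ]
[ 0.0001 -0.0239 -0.0804] [-0.6 -0.1 -0.3] [0.464 0.012 0.14 ]
10.45 [0.4871 0.0161 0.0593] [-9.1195  0.1092  0.3903]
```

The lever reads about 1.70, so I'll push it 5 mm more.

Call:
step_arm --commands '[{"travel": [0,0.002,-0.001],"turn": [0,0,-1.5]},{"travel": [0,0.004,-0.001],"turn": [0,0,-3]},{"travel": [0,0.006,-0.001],"turn": [0,0,-4]},{"travel": [0,0.006,-0.001],"turn": [0,0,-4]}]'

```text
time: 10.85
position: [0.4921, 0.0159, 0.0596]
tool_rot: [-1.925, -2.471, 0.014]
ft_force: [-8.7, -3.1, -3.1]
grip_width: 0.005
grip_force: 4.7
```

Run:
```python
from h import *
s=ctrl.get_state();im=cv2.cvtColor(ctrl.get_image('wrist'),cv2.COLOR_RGB2GRAY)
cv2.imwrite('pics/w6.png',im)
for y in (175,200,225): print(y,''.join(chr(65+v//12) for v in im[y,325:385]))
rows([lever('L',1.8)])
```

```text
175 OOOOOOOOOOQRQQQQQQQQQQRSTTUVVUTTTSRPONMKJHFCCCBBBBBBABBBBCCC
200 OPQRQQQQQQPPPPQQQQPQSTTUUUVUTSSSRRRPOMKMQRRQRRRRRQRRQRQQQQQQ
225 IIIIIIJKLLLKKLKLORSTTUUUUTTTSSRPNMKJIJKKKLKKKKKKKKKKKKKLLMPO
[ 0.0015 -0.0034 -0.0003] [-0.7 -0.1  3.6] [0.489 0.016 0.06 ]
10.9 [0.4922 0.0159 0.0596] [-9.3382 -2.6556 -2.4988]
```

Call:
step_arm --commands '[{"travel": [0,-0.012,0],"turn": [0,0,0]},{"travel": [0,-0.025,0],"turn": [0,0,0]},{"travel": [0,-0.025,-0.04],"turn": [0,0,0]},{"travel": [0,-0.025,-0.075],"turn": [0,0,0]},{"travel": [0,-0.025,-0.075],"turn": [0,0,0]}]'

```text
time: 11.4
position: [0.4775, 0.0116, 0.1415]
tool_rot: [1.928, 2.475, 0.014]
ft_force: [0.1, -0.2, 0.6]
grip_width: 0.008
grip_force: 0.0
```

```bash
python3 -c "
from h import *
rows([lever('R',0.07,off=.035,z=.13)])
cv2.imwrite('pics/w7.png',ctrl.get_image('wrist')[:,:,::-1])"
```

```text
[-0.0349 -0.037   0.0111] [  0.3  -0.6 102.8] [ 0.45  -0.031  0.13 ]
11.4 [0.4775 0.0116 0.1415] [ 0.1064 -0.158   0.6422]
```

View pics/w7.png

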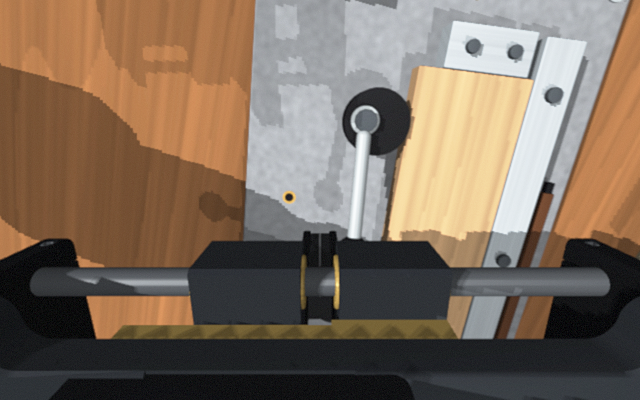

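The left rod runs from (365,118) to (356,235), and the blank's near edge from (412,70) to (390,240). The blank is on the stop.

Run:
```python
from h import *
s=ctrl.get_state();R=RT(f['th'])
g=lambda uv,z:((ray('wrist',uv,z,s)[:,:2]-f['t'])@R*1e3)[0]
for a,za,b,zb in(((366,118),.05,(356,235),.0645),((412,70),.038,(390,240),.038),((535,80),.04,(465,335),.04)):
    p,q=g(a,za),g(b,zb);d=q-p;print(p,q,np.hypot(*d),np.arctan2(d[1],d[0])%(2*np.pi)-np.radians(170))
```

```text
[-48.8245  89.9115] [-44.6813   2.3562] 87.65326173066704 1.7926146718471454
[-18.2767 128.387 ] [-9.6491 -9.3221] 137.97917443345287 1.8078982228855054
[ 74.6168 132.3603] [ 78.7538 -96.7267] 229.12436610509965 1.7633861845621794
```

Call:
step_arm --commands '[{"travel": [-0.007,-0.007,0],"turn": [0,0,8.5]},{"travel": [-0.014,-0.015,0],"turn": [0,0,17]},{"travel": [-0.021,-0.022,0],"turn": [0,0,25.5]},{"travel": [-0.028,-0.03,0],"turn": [0,0,34]},{"travel": [-0.035,-0.037,0],"turn": [0,0,42.5]}]'

```text
time: 11.95
position: [0.4455, -0.0318, 0.1358]
tool_rot: [-2.701, -1.602, 0.003]
ft_force: [0.3, -0.0, 0.1]
grip_width: 0.003
grip_force: 0.0
```

Call:
step_arm --commands '[{"travel": [0,0,0],"turn": [0,0,8.5]},{"travel": [0,0,0],"turn": [0,0,17]},{"travel": [0,0,0],"turn": [0,0,25.5]},{"travel": [0,0,0],"turn": [0,0,34]},{"travel": [0,0,0],"turn": [0,0,42.5]}]'

```text
time: 12.45
position: [0.4458, -0.0315, 0.1358]
tool_rot: [-3.099, -0.513, 0.003]
ft_force: [-0.5, -0.0, -0.1]
grip_width: 0.011
grip_force: 0.0
```

Call:
step_arm --commands '[{"travel": [0,0,0],"turn": [0,0,8.5]},{"travel": [0,0,0],"turn": [0,0,17]},{"travel": [0,0,0],"turn": [0,0,17]}]'

```text
time: 12.75
position: [0.4459, -0.0316, 0.1359]
tool_rot: [3.141, 0.058, -0.003]
ft_force: [0.3, -0.8, 0.4]
grip_width: 0.005
grip_force: 0.0
```

```bash
python3 -c "
from h import *
rows([lever('R',0.07,off=.035,z=.09),lever('R',0.07,off=.035)])
print(ctrl.get_state()['joint_positions'])"
```

```text
[ 0.0045 -0.0001  0.0459] [0.  0.1 0.7] [ 0.45  -0.031  0.09 ]
[ 0.0045 -0.0002  0.0759] [0.  0.1 0.7] [ 0.45  -0.031  0.06 ]
12.75 [ 0.4459 -0.0316  0.1359] [ 0.2538 -0.8211  0.446 ]
[-0.845  -0.0847  0.8353  2.0813  0.0699  1.1201 -1.5757]
```

Call:
step_arm --commands '[{"travel": [0.004,0,0.03],"turn": [0,0,0]},{"travel": [0.004,0,0.055],"turn": [0,0,0]},{"travel": [0.004,0,0.076],"turn": [0,0,0]},{"travel": [0.004,0,0.076],"turn": [0,0,0]}]'

```text
time: 13.15
position: [0.4477, -0.0315, 0.058]
tool_rot: [3.139, 0.064, -0.011]
ft_force: [0.5, -0.6, 0.8]
grip_width: 0.002
grip_force: 0.0
```

```bash
python3 -c "
from h import *
rows([lever('R',a,off=o) for a,o in((.07,.026),(.07,.0205),(.17,.0205),(.27,.0205),(.37,.0205))])"
```

```text
[ 0.0024  0.0088 -0.002 ] [0.1 0.4 0.9] [ 0.45 -0.04  0.06]
[ 0.0024  0.0143 -0.002 ] [0.1 0.4 0.9] [ 0.451 -0.046  0.06 ]
[ 0.0005  0.0209 -0.002 ] [ 0.1  0.4 -4.8] [ 0.449 -0.052  0.06 ]
[-0.0006  0.0276 -0.002 ] [  0.1   0.4 -10.5] [ 0.448 -0.059  0.06 ]
[-0.0011  0.0344 -0.002 ] [  0.1   0.4 -16.2] [ 0.448 -0.066  0.06 ]
13.15 [ 0.4477 -0.0315  0.058 ] [ 0.4595 -0.5903  0.7724]
```

Call:
step_arm --commands '[{"travel": [0.002,0.008,-0.001],"turn": [0,0,0]},{"travel": [0.002,0.014,-0.001],"turn": [0,0,0]},{"travel": [0,0.021,-0.001],"turn": [0,0,-5]},{"travel": [-0.001,0.028,-0.001],"turn": [0,0,-10.5]},{"travel": [-0.001,0.034,-0.001],"turn": [0,0,-16]}]'

```text
time: 13.65
position: [0.4518, -0.0651, 0.0629]
tool_rot: [-3.099, -0.503, -0.004]
ft_force: [0.2, 1.8, 0.6]
grip_width: 0.006
grip_force: 0.8
```

```bash
python3 -c "
from h import *
rows([lever('R',a) for a in(.47,.57,.67,.77,.87)])"
```

```text
[-0.0057  0.0061  0.0029] [-0.1 -0.2 -5.9] [ 0.448 -0.073  0.06 ]
[-0.0067  0.0129  0.0029] [ -0.1  -0.2 -11.6] [ 0.45  -0.079  0.06 ]
[-0.0071  0.0197  0.0028] [ -0.   -0.2 -17.3] [ 0.451 -0.086  0.06 ]
[-0.0067  0.0265  0.0028] [ -0.   -0.2 -23.1] [ 0.454 -0.092  0.06 ]
[-0.0057  0.0332  0.0028] [ -0.   -0.2 -28.8] [ 0.457 -0.098  0.06 ]
13.65 [ 0.4518 -0.0651  0.0629] [0.2002 1.8328 0.5585]
```

Call:
step_arm --commands '[{"travel": [-0.003,0.006,0.001],"turn": [0,0,-6]},{"travel": [-0.006,0.013,0.002],"turn": [0,0,-11.5]},{"travel": [-0.007,0.02,0.002],"turn": [0,0,-17]},{"travel": [-0.006,0.027,0.002],"turn": [0,0,-23]},{"travel": [-0.005,0.033,0.002],"turn": [0,0,-29]}]'

```text
time: 14.15
position: [0.4567, -0.0983, 0.0606]
tool_rot: [-2.875, -1.263, -0.002]
ft_force: [-0.6, 1.5, 0.5]
grip_width: 0.006
grip_force: 0.8
```

```bash
python3 -c "
from h import *
rows([lever('R',a) for a in(.97,1.07,1.17,1.27,1.37)])"
```

```text
[-0.0017  0.0068  0.0006] [-0.  -0.1 -5.5] [ 0.461 -0.104  0.06 ]
[-0.0028  0.0135  0.0006] [ -0.   -0.1 -11.2] [ 0.465 -0.11   0.06 ]
[-0.0032  0.0203  0.0006] [ -0.   -0.1 -17. ] [ 0.47  -0.114  0.06 ]
[-0.0029  0.0271  0.0006] [ -0.   -0.1 -22.7] [ 0.475 -0.119  0.06 ]
[-0.002   0.0339  0.0006] [ -0.   -0.1 -28.4] [ 0.48  -0.123  0.06 ]
14.15 [ 0.4567 -0.0983  0.0606] [-0.5767  1.4601  0.5035]
```

Call:
step_arm --commands '[{"travel": [-0.002,0.007,0],"turn": [0,0,-5.5]},{"travel": [-0.003,0.014,0],"turn": [0,0,-11]},{"travel": [-0.003,0.02,0],"turn": [0,0,-17]},{"travel": [-0.003,0.027,0],"turn": [0,0,-23]},{"travel": [-0.002,0.034,0],"turn": [0,0,-28.5]}]'

```text
time: 14.65
position: [0.4803, -0.1227, 0.0606]
tool_rot: [-2.476, -1.932, -0.002]
ft_force: [-1.8, 1.0, -0.5]
grip_width: 0.004
grip_force: 0.7
```

```bash
python3 -c "
from h import *
rows([lever('R',a) for a in(1.47,1.57,1.65,1.73,1.80)])"
```

```text
[-0.0017  0.0066  0.0006] [ 0.  -0.1 -5.7] [ 0.486 -0.126  0.06 ]
[-0.0028  0.0133  0.0006] [  0.   -0.1 -11.4] [ 0.493 -0.129  0.06 ]
[-0.0031  0.0187  0.0006] [  0.   -0.1 -16. ] [ 0.498 -0.13   0.06 ]
[-0.0031  0.0242  0.0006] [  0.   -0.1 -20.6] [ 0.503 -0.132  0.06 ]
[-0.0026  0.029   0.0006] [  0.   -0.1 -24.6] [ 0.508 -0.132  0.06 ]
14.65 [ 0.4803 -0.1227  0.0606] [-1.7842  1.0018 -0.4635]
```

Call:
step_arm --commands '[{"travel": [-0.002,0.007,0],"turn": [0,0,-5.5]},{"travel": [-0.003,0.013,0],"turn": [0,0,-11]},{"travel": [-0.003,0.019,0],"turn": [0,0,-16]},{"travel": [-0.003,0.025,0],"turn": [0,0,-20.5]},{"travel": [-0.003,0.03,0],"turn": [0,0,-24.5]}]'

```text
time: 15.15
position: [0.5053, -0.1331, 0.0599]
tool_rot: [-2.008, -2.408, 0.004]
ft_force: [-9.0, 1.8, 4.7]
grip_width: -0.0
grip_force: 4.9
```

Call:
step_arm --commands '[{"travel": [0,0.002,0],"turn": [0,0,-1.5]},{"travel": [0,0.004,0],"turn": [0,0,-3]},{"travel": [0,0.004,0],"turn": [0,0,-3]}]'

```text
time: 15.45
position: [0.509, -0.1334, 0.0598]
tool_rot: [-1.948, -2.457, 0.005]
ft_force: [-7.1, -0.2, 3.0]
grip_width: 0.007
grip_force: 4.1
```

```bash
python3 -c "
from h import *
rows([lever('R',1.8)])"
```

```text
[ 0.0014 -0.0009 -0.0002] [-0.4 -0.1  2.7] [ 0.508 -0.132  0.06 ]
15.45 [ 0.509  -0.1334  0.0598] [-7.0766 -0.2139  2.9696]
```

Left finished 3.4 mm past nominal, so I'll go 2.5 mm more here, then retreat.

Call:
step_arm --commands '[{"travel": [0,0.0015,0],"turn": [0,0,-0.5]},{"travel": [0,0.003,0],"turn": [0,0,-1]},{"travel": [0,0.003,0],"turn": [0,0,-1]}]'

```text
time: 15.75
position: [0.5114, -0.1334, 0.0598]
tool_rot: [-1.928, -2.473, 0.007]
ft_force: [-8.8, -2.0, 4.6]
grip_width: 0.006
grip_force: 4.7
```

Call:
step_arm --commands '[{"travel": [0,-0.012,0],"turn": [0,0,0]},{"travel": [0,-0.025,0],"turn": [0,0,0]},{"travel": [0,-0.025,-0.04],"turn": [0,0,0]},{"travel": [0,-0.025,-0.075],"turn": [0,0,0]},{"travel": [0,-0.025,-0.075],"turn": [0,0,0]}]'

```text
time: 16.25
position: [0.4939, -0.1388, 0.1397]
tool_rot: [1.926, 2.472, 0.011]
ft_force: [1.1, 0.4, 0.9]
grip_width: 0.005
grip_force: 0.0
```

Call:
step_arm --commands '[{"travel": [-0.02,-0.01,-0.03],"turn": [0,0,0]},{"travel": [-0.05,-0.01,-0.06],"turn": [0,0,0]},{"travel": [-0.09,-0.01,-0.08],"turn": [0,0,0]},{"travel": [-0.13,-0.01,-0.08],"turn": [0,0,0]},{"travel": [-0.17,-0.01,-0.08],"turn": [0,0,0]}]'

```text
time: 16.75
position: [0.5234, -0.3062, 0.2156]
tool_rot: [1.927, 2.478, 0.003]
ft_force: [0.0, 0.0, 0.6]
grip_width: 0.003
grip_force: 0.0
```

Call:
step_arm --commands '[{"travel": [-0.04,0,0],"turn": [0,0,0]},{"travel": [-0.08,0,0],"turn": [0,0,0]},{"travel": [-0.12,0,0],"turn": [0,0,0]},{"travel": [-0.16,0,0],"turn": [0,0,0]},{"travel": [-0.16,0,0],"turn": [0,0,0]}]'

```text
time: 17.25
position: [0.5588, -0.4663, 0.2127]
tool_rot: [-1.938, -2.471, 0.009]
ft_force: [-0.1, 0.2, 0.1]
grip_width: 0.002
grip_force: 0.0
```

```bash
python3 -c "
from h import *
im=ctrl.get_image('top')[:,:,::-1]
cv2.imwrite('pics/top8.png',cv2.resize(im[125:280,237:443],None,fx=3.8,fy=3.8,interpolation=cv2.INTER_CUBIC))"
```

```text
(no output)
```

View pics/top8.png

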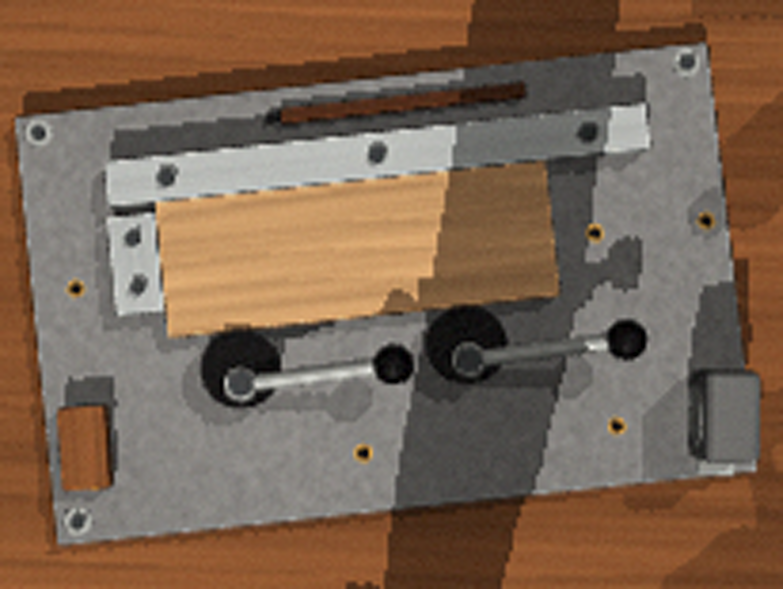

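The blank is on the stop and the fence, and both levers lie parallel to it, with knobs at (393,364) and (627,340). I'll check the angles.

Run:
```python
from h import *
R=RT(f['th'])
g=lambda a,z:(ray('top',np.array(a)/3.8+[237,125],z)[:,:2]-f['t'])@R
k=g([(393,364),(627,340)],.067)
for kk,p in zip(k,(PIN['L'],PIN['R'])):
    d=kk-p;print(np.hypot(*d),np.arctan2(d[1],d[0])%(2*np.pi)-np.radians(170))
print('blank',g([(157,203),(545,165),(557,296),(168,337)],.038)*1e3)
```

```text
0.0995834915655852 1.76665297217823
0.10009078272656871 1.7642512527743488
blank [[  78.3976  128.2835]
 [  76.7435 -128.8729]
 [ -10.0376 -127.3555]
 [ -10.3451  129.8943]]
```

Both levers measure about 1.765, past the 1.7 tight mark. The blank is home and the hand is clear, so I'll hand the job in.

```bash
python3 -c "
from bench import ctrl
print(ctrl.close_job())"
```

```text
the job is handed in; nothing more can be done
None
```

The blank is home against the end stop and the fence, both cam levers measured about 1.77 rad (tight from about 1.7), the hand is clear, and the job was handed in after about 17 s; no verdict came back.

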